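# Load the specimen carrier under the spring flap

### The job

Load the specimen carrier into the docking bay: press down the orange thumb bar with one fingertip to hold the spring flap open, and while it is held open push the carrier along its lane with the other fingertip (its blue upright plate is there to push on) until its nose is fully home against the end stop. Then let the flap spring shut behind the brass specimen block and move clear. Only push the carrier, never lift or tip it, do not shove it hard, and leave the jar, the spare stub and the white case where they are.

Things in the scene. Friction and masses are not known exactly. Their poses are not given: they have to be found in the camera images.
- bay: Fixed docking bay on a blue-grey plate 320 x 340 x 5 mm. Origin on the table under the lane's centre line; x = push direction, y left, z up; 'bay' coordinates in mm start here. Carrier lane: aluminium rails, inner faces y = +-21.5, tops z = 15, x -133 to 85. White pod with clear roof (x 84 to 128, top z 48) closes it. Orange flap hangs across the lane at x 74 to 78.
- flap (a joint): Angle of the flap about its shaft: 0 shut (the spring returns it there), 0.7 rad fully open (hard stop). From 0.45 rad the carrier's block passes under it. Shut, its lower edge is 17 mm above the table and blocks the block; the carrier's low deck fits beneath. Pressing the middle of the thumb bar takes about 3 N to start, 7 N at full opening.
- thumb_bar (a point): Middle of the top face of the orange thumb bar, rigid with the flap, moving with it. Plate 130 mm long (bay x -110 to 20), reaching 52 mm out from the shaft, away from the lane (to bay y -90). Shut: slopes up outwards 0.4 rad, middle 47 mm above table, 66 mm from lane centre. Fully open: slopes down 0.3 rad, middle 29 mm above table. A fingertip may slide along it.
- flap_plate (a point): Middle of the lower edge of the orange flap plate (34 wide x 26 high x 4 mm) that hangs across the lane; it moves with the flap.
- stop (a point): Middle of the end stop's face, bay x = 120, 17 mm above the table.
- carrier_push (a point): Rear face of the carrier's blue upright plate, 30 mm above the carrier's underside: push here towards the stop. Plate 36 wide, 6 thick, top 46 above underside. Carrier: loose between the rails, 120 long, 40 wide, 0.15-0.3 kg, 6 mm deck; at its front a brass block 34 long, 32 wide, with steel discs up to 24 above underside. At bay x = 0 when home.
- carrier_nose (a point): Middle of the carrier's front end, 12 mm above its underside, 120 mm ahead of the push face. At bay x = 120 it touches the end stop.
- jar: Bystander: amber glass jar with black cap, 36 mm diameter, 52 mm high, standing on the base plate left of the lane; origin under its centre.
- spare_stub: Bystander: brass specimen stub, 25 mm diameter, 30 mm high, standing on the base plate left of the lane; origin under its centre.
- stub_case: Bystander: white flat case 70 x 45 x 22 mm, on the base plate on the thumb-bar side; origin under its centre.
- shaft (a point): On the steel shaft (radius 4 mm) that carries flap and thumb bar: bay x = 0, y = -42, z = 35. It runs level along bay x from -122 to 78, in two white bearing blocks 10 long x 14 wide, tops at z = 41, at bay x = -120 and 58.
Things that resemble listed ones, but are neither listed nor needed, are in the scene too. What is meant by the part that bears carrier_push is not black, and is the larger of those in its own colour.

How it is judged:
By the outcome, as a careful person would: the job done as asked, in the order asked, and still so for the second after the job is handed in, with the robot touching nothing.
It also fails if it takes over 42 s, if anything falls off the work surface, if the arm or the gripper's body presses on something with over 40 N, if the wrist force passes 120 N, or if a joint passes its speed limit or range.

### The arm

A 6-joint arm with a two-finger parallel gripper is mounted at the origin on the work surface. World frame = base frame: x ahead of the robot, y to its left, z up, the work surface at z = 0. Lengths are in mm, angles in rad, forces in N, time in s.
With the tool pointing down it reaches from about 350 to 775 mm from the base axis. Payload 7.3 kg.
Tool frame: the origin (TCP) lies midway between the tips of the shut fingers; the grasp point (between the pads) lies 19 mm behind it; z points along the fingers, y is the direction in which the jaws open and shut (so a half turn about z gives the same grasp; the last joint's range is limited). The gripper opens to 92 mm and grips with 3 to 60 N. Pads are 19 mm wide; open, the fingers measure 130 mm over their backs; the gripper's body (75 mm by 190 mm) begins 47 mm behind the grasp point.
Start: joints at [-1.407, 0.342, 1.524, -0, 1.275, -0.146], TCP at [160.078, -500.02, 226.741] pointing down, gripper open.
Joint ranges: [-2.53, 2.53], [-0.77, 2.02], [0.04, 2.7], [-1, 4.14], [0.28, 2.66], [-3.11, 3.11]. Speed limits (rad/s): [2.57, 2.57, 3.14, 3.14, 3.14, 3.14].

### API

Orientations are given as [roll, pitch, yaw] about the fixed x, y, z axes, in that order (R = Rz(yaw) Ry(pitch) Rx(roll)).
In Python, from plant import sensors, imaging, ticket gives the robot as it stands. The module is installed in compiled form; this text tells all that it offers.
- The arm moves only by the tool arm_command, never from a script. Its argument "increments" is one flat list of numbers, 5 for each row, row after row: the closure, from 0 (fully open) to 1 (shut), then the shift along the tool's x, y, z in mm, then the turn about the tool's z in degrees. In form: [hand, dx, dy, dz, spin, hand, dx, dy, dz, spin, ...]. A call has 1 to 20 rows; each row is the pose to reach, as a shift and turn from the pose commanded when the call began, along the tool's axes at that moment; what a row does not reach only later rows make up. A row lasts 1/8 s, in which the tool goes at most 62.5 mm and 10.7 degrees, less where a joint would pass 70% of its speed; a pose out of reach is approached as far as the arm can. A call with a gripper value outside its range is refused whole. The fingers move at their own pace and stop on an object; the grip force is fixed at half the most. Time passes only in rows, so rows that repeat a pose let the fingers close. It gives the time, the measured TCP pose, the force and the opening at its end, in the units of the state.
- sensors.get_obs(): the state, without advancing time (a new reading comes with each control period).
- imaging.capture(name): name is "side" or "top"; returns the picture (384x512x3 uint8, blue, green, red); there is no depth.
- imaging.calibration(name): a dict with "fx", "fy", "cx", "cy" (pixels), "world_to_cam" (4x4, takes a point from world to camera coordinates). Camera axes: x right, y down, z forward; pixel columns grow to the right and rows downward; lengths in mm; the calibration is good to about 2 mm. A picture is of the moment at which its call begins. calibration takes no time and is no camera call.
- ticket.close_job(): hands the job in, once; it reports no verdict.
The state is a dict: "time": time; "joint_positions": joint angles; "dq": joint speeds; "tau": joint torques, N m; "tool_pos": TCP position; "tcp_rot": TCP orientation; "contact_force": force on the tool from outside, world axes, zero at the start; "moment": the same for the moment, N m; "grip_width": finger opening in mm.
Only numpy, scipy, OpenCV 4.12 (cv2) and the standard library are available. Lean on these libraries where they do the work, as an engineer would, in place of code of your own. Each camera call takes 0.05 s, during which the arm holds its last target. There are 200 camera calls.

## Working session

There is one attempt and no reset: what is moved stays moved. The work goes in short steps, Python scripts to look and compute and a tool call to move; the robot and the scene stay as the last step left them, time stands still between calls to the robot, and variables do not carry over. Pictures are saved under pics/ and viewed, about 8 in all and at most 12, crops included, and the job is handed in when it is done.

Besides the shell and the picture viewer there is one more tool, called after "Request:" as name(argument=value, ...) on one line, values as JSON. arm_command: Moves the arm, as the interface text tells. Its arguments: {"type":"object","properties":{"increments":{"type":"array","items":{"type":"number"}}},"required":["increments"]}

```bash
mkdir -p pics
python3 - <<'E'
from plant import sensors, imaging
import cv2,numpy as np
o=sensors.get_obs();print({k:np.round(v,3) for k,v in o.items()})
for n in("top","side"):
    im=imaging.capture(n);cv2.imwrite(f"pics/{n}0.png",im)
    c=imaging.calibration(n);print(n,c)
E
```

```text
{'time': np.float64(0.0), 'joint_positions': array([-1.407,  0.343,  1.525, -0.   ,  1.275, -0.146]), 'dq': array([ 0.   , -0.   , -0.001,  0.001, -0.   , -0.001]), 'tau': array([  0.   , -43.124, -24.422,   0.072,   0.056,  -0.   ]), 'tool_pos': array([ 159.996, -499.6  ,  226.041]), 'tcp_rot': array([-3.14, -0.  ,  0.31]), 'contact_force': array([ 1.018, -0.016, -0.5  ]), 'moment': array([ 0.002,  0.045, -0.049]), 'grip_width': np.float64(91.742)}
top {'fx': 348.0310588120833, 'fy': 348.0310588120833, 'cx': 255.9039810366316, 'cy': 193.26061163321572, 'world_to_cam': array([[ 3.00128419e-02, -9.99430825e-01, -1.54030888e-02,
         9.81245981e+00],
       [-9.99148940e-01, -2.95610236e-02, -2.87670216e-02,
         5.61401609e+02],
       [ 2.82953171e-02,  1.62533599e-02, -9.99467460e-01,
         7.00304288e+02],
       [ 0.00000000e+00,  0.00000000e+00,  0.00000000e+00,
         1.00000000e+00]])}
side {'fx': 357.86385097601675, 'fy': 357.86385097601675, 'cx': 253.99786958174414, 'cy': 189.48251431682374, 'world_to_cam': array([[ 8.34119566e-01, -5.51532845e-01, -7.48803756e-03,
        -4.74197158e+02],
       [-3.34335530e-01, -4.94747100e-01, -8.02150273e-01,
         2.61107110e+02],
       [ 4.38707537e-01,  6.71592754e-01, -5.97075262e-01,
         4.19333840e+02],
       [ 0.00000000e+00,  0.00000000e+00,  0.00000000e+00,
         1.00000000e+00]])}
```

View pics/top0.png

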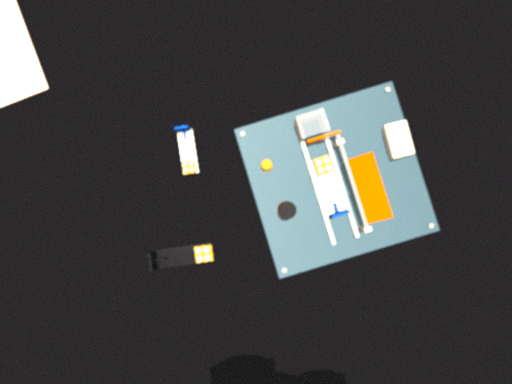

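View pics/side0.png

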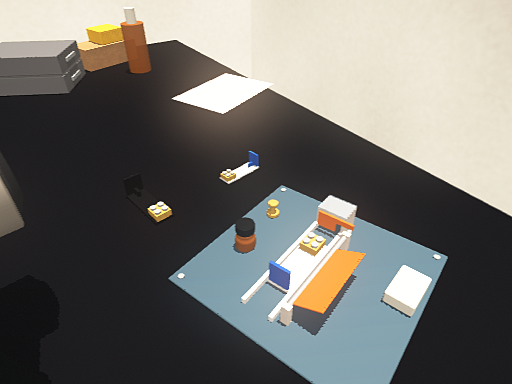

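The carrier meant is the white one with the larger blue plate, in the lane at top (338,212). The small blue-plated one at (182,128) is smaller, and the black one at (152,262) is ruled out. I'll confirm in one enlarged crop and read the landmarks there.

Run:
```python
import cv2
a=cv2.imread("pics/top0.png")[98:248,285:405];cv2.imwrite("pics/topc.png",cv2.resize(a,None,fx=4,fy=4,interpolation=cv2.INTER_CUBIC))
a=cv2.imread("pics/side0.png")[190:330,235:375];cv2.imwrite("pics/sidec.png",cv2.resize(a,None,fx=4,fy=4,interpolation=cv2.INTER_CUBIC))
```

```text
(no output)
```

View pics/topc.png

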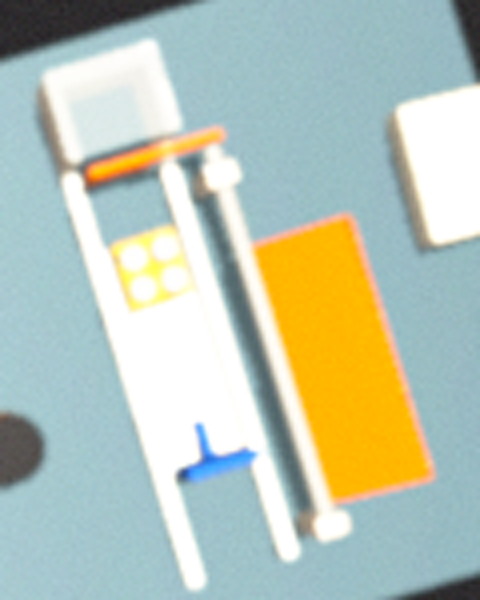

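View pics/sidec.png

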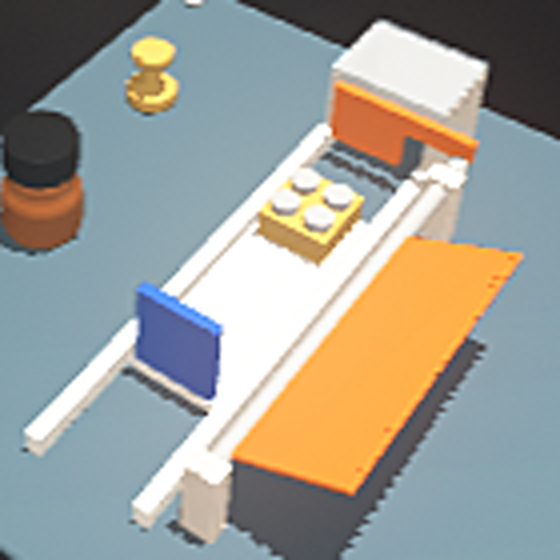

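```bash
cat > h.py <<'E'
import numpy as np
from plant import imaging
C={n:imaging.calibration(n) for n in("top","side")}
def proj(n,p):
    c=C[n];q=np.asarray(p)@c["world_to_cam"][:3,:3].T+c["world_to_cam"][:3,3]
    return np.c_[c["fx"]*q[...,0]/q[...,2]+c["cx"],c["fy"]*q[...,1]/q[...,2]+c["cy"]]
def ray(n,uv,z):
    c=C[n];R=c["world_to_cam"][:3,:3];o=-R.T@c["world_to_cam"][:3,3]
    d=R.T@[(uv[0]-c["cx"])/c["fx"],(uv[1]-c["cy"])/c["fy"],1];return o+d*(z-o[2])/d[2]
def b2w(P,s):
    c,n=np.cos(s[2]),np.sin(s[2]);P=np.atleast_2d(P).astype(float)
    return np.c_[s[0]+c*P[:,0]-n*P[:,1],s[1]+n*P[:,0]+c*P[:,1],P[:,2]]
E
python3 - <<'E'
from h import *
from scipy.optimize import least_squares
P=[(20,-90,56),(-110,-90,56),(-120,-42,41),(58,-42,41),(-133,0,15)]
uv={"top":[(373,151.8),(393.2,216.2),(368,228.2),(340.7,141),(345.5,240)],
"side":[(365.7,254),(323,313),(287.5,307.5),(346.5,233.7),(258,309)]}
f=lambda s,ns=("top","side"):np.concatenate([(proj(n,b2w(P,s))-uv[n]).ravel() for n in ns])
for ns in(("top","side"),("top",),("side",)):
    r=least_squares(f,[540,-200,.2],args=(ns,));s=r.x;print(ns,s.round(3),r.fun.round(1))
    if len(ns)==2:S=s;np.save("S.npy",S)
inv=lambda w:np.array([[np.cos(S[2]),np.sin(S[2])],[-np.sin(S[2]),np.cos(S[2])]])@(w[:2]-S[:2])
print("push",inv(ray("side",(279.7,267),51)),inv(ray("top",(339.5,214.5),51)))
print("jar top",inv(ray("top",(287,210),57)),"stub",inv(ray("top",(267,165),35)),"case",inv(ray("top",(400,139),27)))
print("bay w",b2w([(-150,0,60),(0,0,35),(-45,-66,47),(-65,-82,60)],S).round(1))
E
```

```text
('top', 'side') [ 5.96625e+02 -1.14137e+02  3.27000e-01] [-0.4  0.1  0.4  1.4  0.3  1.3 -0.2  0.6  0.6  0.9  0.7 -0.7  1.3  0.2
  0.4 -1.5  0.5 -0.5 -0.6 -1.1]
('top',) [ 5.98711e+02 -1.14050e+02  3.21000e-01] [-0.3 -0.8  0.1  0.7 -0.1  0.5  0.  -0.4  0.2 -0. ]
('side',) [ 5.95138e+02 -1.14442e+02  3.30000e-01] [ 0.2 -0.3  0.9  0.9 -0.  -0.7 -0.1 -0.1 -1.1 -0.2]
push [-77.66678906   0.8988187 ] [-75.30612671   4.23127907]
jar top [-37.7272785   97.46788955] stub [ 57.13101485 107.47899728] case [  29.82164697 -159.32938109]
bay w [[ 454.6 -162.3   60. ]
 [ 596.6 -114.1   35. ]
 [ 575.2 -191.1   47. ]
 [ 561.4 -212.7   60. ]]
```

Request:
arm_command(increments=[0.39, 30, -13, 0, 0, 0.39, 80, -36, 0, 0, 0.39, 130, -58, 0, 0, 0.39, 180, -81, 0, 0, 0.39, 230, -103, 0, 0, 0.39, 280, -126, 20, 0, 0.39, 330, -148, 50, 0, 0.39, 380, -171, 80, -1, 0.39, 415, -186, 100, -1, 0.39, 434, -195, 110, -1, 0.39, 434, -195, 115, -1, 0.39, 434, -195, 115, -1, 0.39, 434, -195, 115, -1])

```text
time: 1.72
tool_pos: [513.6, -183.2, 112.5]
tcp_rot: [3.141, -0.001, 0.326]
contact_force: [0.8, 0.8, -0.1]
grip_width: 56.1
```

Run:
```python
from h import *
import cv2
from plant import sensors
o=sensors.get_obs();S=np.load("S.npy");d=o["tool_pos"][:2]-S[:2];c,n=np.cos(S[2]),np.sin(S[2])
print("bay tcp",c*d[0]+n*d[1],-n*d[0]+c*d[1],o["tool_pos"][2],o["tcp_rot"],o["grip_width"],o["contact_force"])
s=imaging.capture("side")[150:350,210:400];t=imaging.capture("top")[98:248,285:405]
cv2.imwrite("pics/m1.png",cv2.resize(s,None,fx=3,fy=3,interpolation=cv2.INTER_CUBIC))
```

```text
bay tcp -100.83549545524893 -38.713763646839084 112.46983572072214 [ 3.14059147e+00 -5.40450852e-04  3.25581927e-01] 56.1421179225161 [ 0.79114549  0.82570106 -0.08340521]
```

View pics/m1.png

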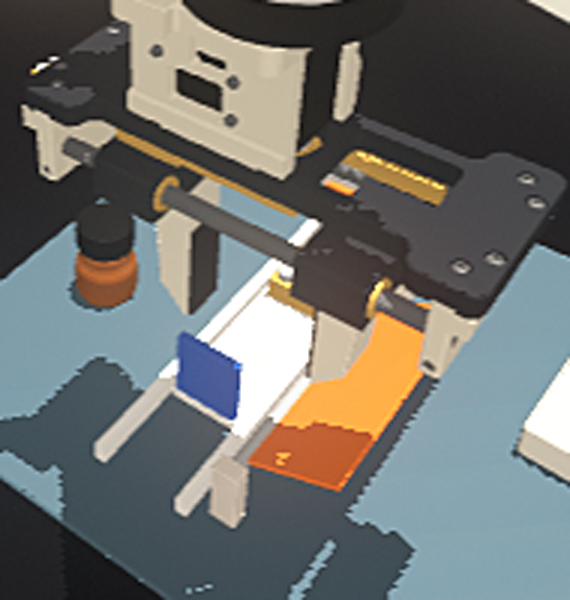

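The lane finger is above the lane behind the blue plate and the other finger is above the bar. Next I'll descend onto the bar.

Request:
arm_command(increments=[0.39, 0, -1, 15, 0, 0.39, 0, -1, 30, 0, 0.39, 0, -1, 42, 0, 0.39, 0, -1, 50, 0, 0.39, 0, -1, 56, 0, 0.39, 0, -1, 62, 0, 0.39, 0, -1, 67, 0, 0.39, 0, -1, 71, 0, 0.39, 0, -1, 74, 0, 0.39, 0, -1, 74, 0, 0.39, 0, -1, 74, 0])

```text
time: 3.2
tool_pos: [514.5, -181.9, 38.4]
tcp_rot: [3.139, -0.001, 0.327]
contact_force: [-0.5, -3.3, 4.9]
grip_width: 55.9
```

Request:
arm_command(increments=[0.39, 0, 0, 2, 0, 0.39, 0, 0, 4, 0, 0.39, 0, 0, 6, 0, 0.39, 0, 0, 7, 0, 0.39, 0, 0, 7, 0, 0.39, 0, 0, 7, 0])

```text
time: 3.95
tool_pos: [514.5, -181.7, 31.5]
tcp_rot: [3.139, -0.002, 0.327]
contact_force: [0.9, -2.4, 5.8]
grip_width: 56.1
```

Run:
```python
from h import *
import cv2
from plant import sensors
o=sensors.get_obs();print(o["tool_pos"],o["contact_force"])
s=imaging.capture("side")[180:330,230:380]
cv2.imwrite("pics/m2.png",cv2.resize(s,None,fx=4,fy=4,interpolation=cv2.INTER_CUBIC))
S=np.load("S.npy")
for th in(0,.45,.7):
    a=.4-th;p=b2w([(-110,-42-52*np.cos(a),35+52*np.sin(a)+2),(20,-42-52*np.cos(a),35+52*np.sin(a)+2)],S)
    print(th,(proj("side",p)-[230,180])*4)
```

```text
[ 514.47534562 -181.72558866   31.48181774] [ 0.93354035 -2.4491985   5.83360978]
0 [[377.17529199 530.30170891]
 [546.08575999 290.86477116]]
0.45 [[380.46930805 578.57923097]
 [545.31281069 337.00769332]]
0.7 [[370.18236678 596.97325955]
 [533.9578786  356.47938218]]
```

View pics/m2.png

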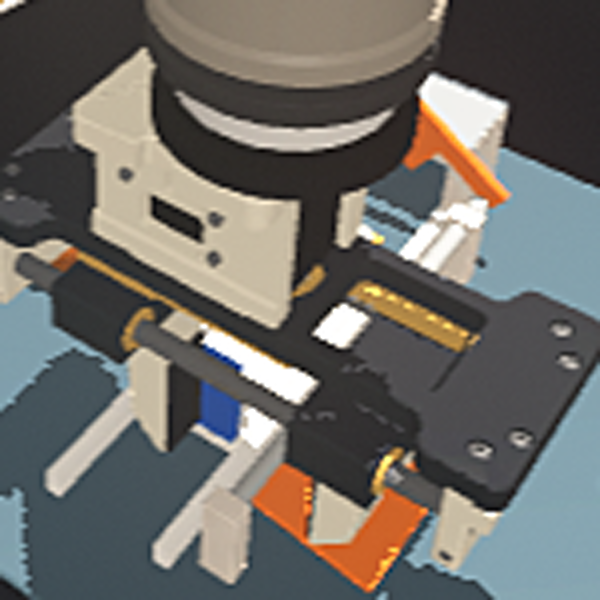

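The flap is lifted: the bar's near corner at crop (370,588) matches about 0.6–0.65 rad. I'll push gently.

Request:
arm_command(increments=[0.39, 3, 0, 7, 0, 0.39, 6, 0, 7, 0, 0.39, 9, 0, 7, 0, 0.39, 11, 0, 7, 0, 0.39, 13, 0, 7, 0, 0.39, 15, 0, 7, 0, 0.39, 17, 0, 7, 0, 0.39, 20, 0, 7, 0, 0.39, 24, 0, 7, 0, 0.39, 28, 0, 7, 0, 0.39, 32, 0, 7, 0, 0.39, 36, 0, 7, 0, 0.39, 40, 0, 7, 0, 0.39, 44, 0, 7, 0, 0.39, 47, 0, 7, 0, 0.39, 49, 0, 7, 0, 0.39, 50, 0, 7, 0, 0.39, 50, 0, 7, 0])

```text
time: 6.25
tool_pos: [558.5, -169.8, 26.7]
tcp_rot: [3.136, 0.005, 0.327]
contact_force: [-19.6, -17.4, 27.1]
grip_width: 56.1
```

My slip: rows are relative to the call's start, so I commanded another 7 mm down, and the bar is on its hard stop (27 N). I'll undo that straight away.

Request:
arm_command(increments=[0.39, 0, 0, -4, 0, 0.39, 0, 0, -7, 0, 0.39, 0, 0, -7, 0, 0.39, 0, 0, -7, 0])

```text
time: 6.75
tool_pos: [560.9, -166.4, 31.4]
tcp_rot: [3.139, 0.0, 0.327]
contact_force: [-3.6, -7.3, 6.3]
grip_width: 55.9
```

Run:
```python
from h import *
import cv2
from plant import sensors
o=sensors.get_obs();S=np.load("S.npy");d=o["tool_pos"][:2]-S[:2];c,n=np.cos(S[2]),np.sin(S[2])
print("bay tcp",c*d[0]+n*d[1],-n*d[0]+c*d[1],o["tool_pos"][2],o["contact_force"])
s=imaging.capture("side")[170:320,230:380]
cv2.imwrite("pics/m3.png",cv2.resize(s,None,fx=4,fy=4,interpolation=cv2.INTER_CUBIC))
```

```text
bay tcp -50.62818191597792 -38.0387462138566 31.44217574351952 [-3.55275846 -7.31091449  6.33707291]
```

View pics/m3.png

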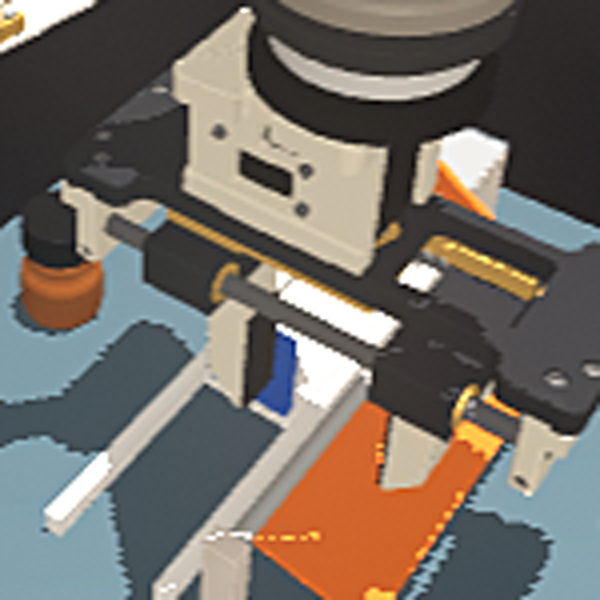

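Request:
arm_command(increments=[0.39, 2, 0, 0, 0, 0.39, 4, 0, 0, 0, 0.39, 7, 0, 0, 0, 0.39, 10, 0, 0, 0, 0.39, 13, 0, 0, 0, 0.39, 16, 0, 0, 0, 0.39, 19, 0, 0, 0, 0.39, 22, 0, 0, 0, 0.39, 25, 0, 0, 0, 0.39, 28, 0, 0, 0, 0.39, 31, 0, 0, 0, 0.39, 33, 0, 0, 0, 0.39, 34, 0, 0, 0, 0.39, 35, 0, 0, 0, 0.39, 35, 0, 0, 0])

```text
time: 8.68
tool_pos: [592.4, -154.9, 31.1]
tcp_rot: [3.142, 0.004, 0.327]
contact_force: [-7.1, -5.7, 9.1]
grip_width: 56.0
```

Request:
arm_command(increments=[0.39, 1, 0, 0, 0, 0.39, 2, 0, 0, 0, 0.39, 3, 0, 0, 0, 0.39, 4, 0, 0, 0, 0.39, 4, 0, 0, 0, 0.39, 4, 0, 0, 0])

```text
time: 9.43
tool_pos: [596.2, -153.6, 31.1]
tcp_rot: [3.142, 0.004, 0.327]
contact_force: [-7.3, -6.2, 7.7]
grip_width: 55.9
```

Request:
arm_command(increments=[0.39, 1, 0, 0, 0, 0.39, 1.5, 0, 0, 0, 0.39, 2, 0, 0, 0, 0.39, 2.5, 0, 0, 0, 0.39, 3, 0, 0, 0, 0.39, 3, 0, 0, 0])

```text
time: 10.18
tool_pos: [598.1, -153.0, 31.1]
tcp_rot: [-3.141, 0.006, 0.328]
contact_force: [-10.2, -9.1, 11.0]
grip_width: 55.9
```

Request:
arm_command(increments=[0.39, 0.5, 0, 0, 0, 0.39, 1, 0, 0, 0, 0.39, 1.5, 0, 0, 0, 0.39, 2, 0, 0, 0, 0.39, 2, 0, 0, 0, 0.39, 2, 0, 0, 0])

```text
time: 10.92
tool_pos: [598.1, -152.9, 31.1]
tcp_rot: [-3.14, 0.01, 0.328]
contact_force: [-17.7, -10.5, 15.6]
grip_width: 55.8
```

Stalled at bay x ≈ -11 with the force rising, which agrees with the nose being on the stop (±2 mm). I'll ease off backwards, then rise.

Request:
arm_command(increments=[0.39, -2, 0, 0, 0, 0.39, -4, 0, 0, 0, 0.39, -6, 0, 0, 0, 0.39, -9, 0, 0, 0, 0.39, -9, 0, 0, 0, 0.39, -9, 0, -4, 0, 0.39, -9, 0, -9, 0, 0.39, -9, 0, -14, 0, 0.39, -9, 0, -20, 0, 0.39, -9, 0, -28, 0, 0.39, -9, 0, -45, 0, 0.39, -9, 0, -75, 0, 0.39, -9, 0, -110, 0, 0.39, -30, 0, -150, 0, 0.39, -70, 0, -170, 0, 0.39, -120, 0, -180, 0, 0.39, -170, 0, -180, 0, 0.39, -220, 30, -180, 0, 0.39, -250, 50, -180, 0, 0.39, -250, 50, -180, 0])

```text
time: 13.42
tool_pos: [380.6, -280.2, 211.7]
tcp_rot: [3.14, -0.0, 0.323]
contact_force: [1.3, 1.5, 0.8]
grip_width: 55.8
```

Run:
```python
from h import *
import cv2
from plant import sensors
o=sensors.get_obs();print(o["time"],o["tool_pos"],o["contact_force"])
k=dict(fx=4,fy=4,interpolation=cv2.INTER_CUBIC)
s=imaging.capture("side")[180:325,230:375];t=imaging.capture("top")[98:243,285:340+5]
cv2.imwrite("pics/m4.png",np.hstack([cv2.resize(s,None,**k),cv2.resize(t,None,**k)])[:, :800])
S=np.load("S.npy")
print("home plate top edge, side crop",(proj("side",b2w([(0,18,51),(0,-18,51)],S))-[230,180])*4)
print("bar outer corner shut",(proj("side",b2w([(20,-90,56)],S))-[230,180])*4)
```

```text
13.425 [ 380.61467817 -280.23040754  211.6690946 ] [1.2509756  1.46564783 0.78136868]
home plate top edge, side crop [[272.32563271 211.54232018]
 [349.96087835 249.94715988]]
bar outer corner shut [[545.75088903 293.30157772]]
```

View pics/m4.png

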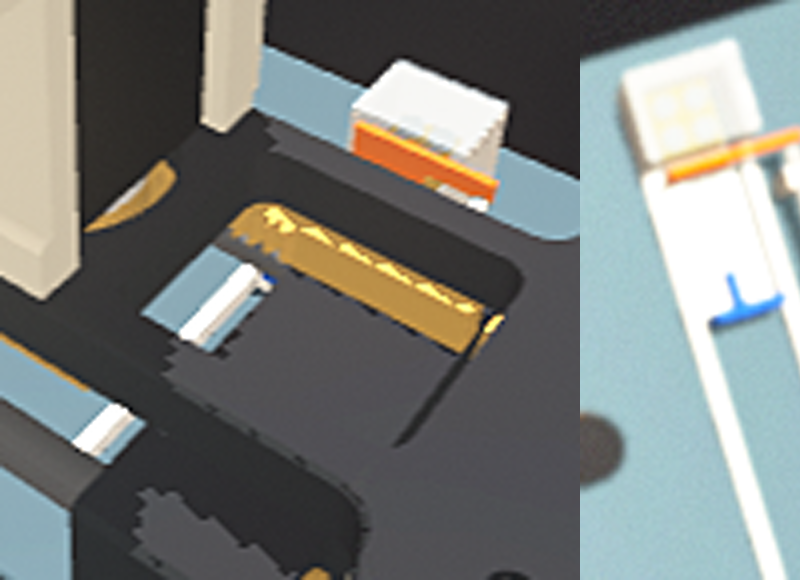

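The flap is shut, with the block behind it inside the pod. I'll move fully clear and measure the plate once more.

Request:
arm_command(increments=[0.39, -40, 40, 0, 0, 0.39, -80, 80, 0, 0, 0.39, -110, 120, 0, 0, 0.39, -140, 150, 0, 0, 0.39, -140, 150, 0, 0])

```text
time: 14.15
tool_pos: [297.4, -467.0, 210.4]
tcp_rot: [-3.142, 0.0, 0.326]
contact_force: [0.2, 0.5, 0.0]
grip_width: 55.9
```

Run:
```python
from h import *
import cv2
s=imaging.capture("side")[180:325,230:375]
cv2.imwrite("pics/m5.png",cv2.resize(s,None,fx=4,fy=4,interpolation=cv2.INTER_CUBIC))
```

```text
(no output)
```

View pics/m5.png

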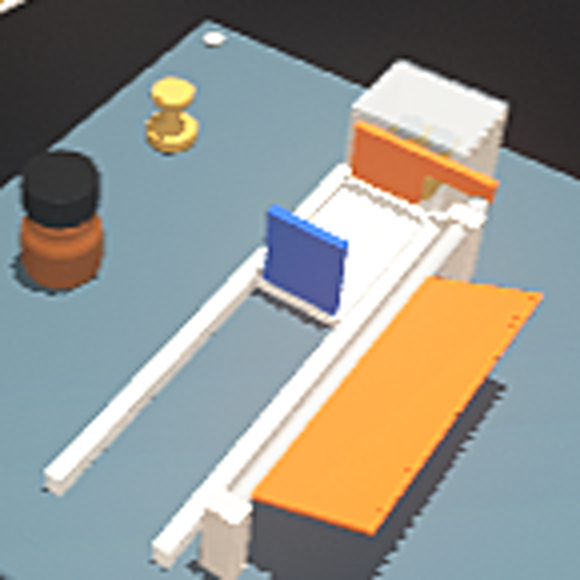

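```bash
python3 -c "
from plant import ticket;print(ticket.close_job())"
```

```text
the job is handed in; nothing more can be done
None
```

The carrier is loaded and the job is handed in after about 14 s of the 42 s allowed. I held the thumb bar down with one fingertip and pushed the blue plate with the other until the carrier stalled. Then I backed off, let the flap shut and moved clear.

**Last checks:**
- **Carrier home:** at the end stop the finger stopped moving while the push force rose from about 9 N to about 20 N. The blue plate is within about 1 mm of its expected home position in the final side picture, with measurements good to about 2 mm.
- **Flap:** it is shut, with the brass block behind it inside the pod.
- **Bystanders:** the jar and spare stub stand as before in the final picture. The white case was outside that picture, but the gripper stayed well away from it.
- **Robot:** it is clear of everything, with contact force near zero.

**One mistake:** during the first part of the push I commanded 7 mm too far down. The fingertip pressed the bar against its hard stop, with 27 N upward and about 26 N sideways on the wrist. I corrected it in the next move. The sideways force did not all come from the bar, so the push on the carrier was briefly harder than intended.

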